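# Close the injector test socket with its bayonet plug and hold it

## Task

Take the orange bayonet plug out of its rubber parking ring, put it into the socket on the bench with its two lugs going down the two slots, push it fully home against the spring and turn it clockwise (seen from above) about a quarter turn to the stop. The job finishes while you are still holding: keep gripping the plug, turned and pressed down with its flange on the socket, and do not let go. Leave the other things on the bench where they are.

Things in the scene. Friction and masses are not known exactly. Their poses are not given: they have to be found in the camera images.
- plug: Loose bayonet plug, 0.2 kg, 78 mm tall, standing upright in the parking ring. Origin: centre of its foot, z up its axis. Steel shaft 26 mm in diameter from z = 0 (chamfered) to 28 mm; a 7 mm cross pin along its x axis at z = 12.5 mm makes the two lugs, 42 mm tip to tip. Orange flange 54 mm across, z = 28 to 33 mm, and grip wing above. A half turn about z gives the same plug.
- plug_grip (a point): Where to grip, on the plug's axis 55 mm above its foot, axes as the plug's: middle of the orange wing, which runs from 33 to 78 mm above the foot, is 46 mm long along x (same direction as the lugs; white line on its top) and 16 mm thick along y. Pinch it across y from above.
- plug_flange (a point): Centre of the underside of the plug's flange, 28 mm above the plug's foot on its axis; axes as the plug's.
- parking: Fixed black rubber ring flat on the bench in which the plug stands at the start: 60 mm outside, 29.6 mm inside diameter, 8 mm high; origin at its underside. The plug lifts straight out.
- socket: Fixed metal bayonet socket, 72 mm across, on a 100 mm round foot; mouth 50 mm above the bench. Origin: centre of its underside, z up. Its 8 mm thick top plate has a 30 mm round hole with two slots 12 mm wide along the socket's x axis, 47 mm end to end; the lugs go down only there. Yellow marks on its rim at the slots' ends, red ones at its y axis. A half turn gives the same socket.
- socket_mouth (a point): Centre of the socket's mouth, 50 mm above the bench; axes as the socket's. The plug is home when its flange lies on it. Then the lugs are 4 mm below the plate and turn clockwise, seen from above, from the slots to a stop at about 82 degrees; counterclockwise is blocked. If not pressed, the turned plug springs up 4 mm until its lugs catch under the plate.
- follower (a joint): Travel (m) of the brass spring follower inside the socket, 0 when free, growing downward. Its top is 16 mm below the mouth when free, so it meets the plug's foot with the flange still 12 mm above the mouth. It pushes up with 5 N at first and 11 N at 0.012, when the plug is home.
- rack: Bystander: aluminium block with nozzles, 38x140x64 mm, at the back; leave it where it is. Origin at its underside.
- tall_sleeve: Bystander: steel sleeve standing, 27 mm across, 62 mm tall; leave it where it is. Origin at its underside.
- thin_sleeve: Bystander: thin steel sleeve standing, 20 mm across, 68 mm tall; leave it where it is. Origin at its underside.
- gauge: Bystander: black dial depth gauge on a foot, 28x55x129 mm; leave it where it is. Origin at its underside.
- injector: Bystander: diesel injector lying at the back right, 207x24x41 mm; leave it where it is. Origin at its underside.
- ring: Bystander: black shim ring, 40 mm across, 12 mm high, near the front edge; leave it where it is. Origin at its underside.
- claw: Bystander: grey claw, 62x50x11 mm, near the front left; leave it where it is. Origin at its underside.
Not all that is in view belongs to the job. What is shaped like the plug but turquoise or yellow is not meant.

How it is judged (in metres and radians):
On the way, in this order (a step that is already met when the one before it is completed fails the run):
1. the plug is lifted out of its ring (height (world z) of plug above 0.02 m), for 0.1 s.
2. the plug is in the socket, lugs in the slots (flange less than 9 mm above the mouth) (z of plug_flange in the frame of socket_mouth below 0.009 m and horizontal distance between plug_flange and socket_mouth below 0.004 m), for 0.05 s.
At the end, for the whole second after the job is handed in: The plug is in the socket, upright, within 3 mm of its axis, its flange pressed to within 2 mm of the mouth against the spring, turned clockwise so that its lugs point within 0.42 rad (24 degrees) of the socket's y axis, at rest, and the fingers still hold it (more than 3 N) (z of plug_flange in the frame of socket_mouth below 0.002 m and horizontal distance between plug_flange and socket_mouth below 0.003 m and angle between plug's own z axis and vertical below 0.1 rad and angle between the x axis of plug and the y axis of socket, either way round below 0.42 rad and contact force between the fingers and plug above 3 N and linear speed of plug below 0.02 m/s); the arm keeps its last pose, push and grip.
It fails at once if a bystander is moved by more than 25 mm (distance of any of rack, tall_sleeve, thin_sleeve, gauge, injector, ring, claw from where it was at the start of the episode above 0.025 m).
It also fails if it takes over 45 s, if anything falls off the work surface, if the arm or the gripper's body presses on something with over 40 N, if the wrist force passes 120 N, or if a joint passes its speed limit or range.

## Robot

A 6-joint arm with a two-finger parallel gripper is mounted at the origin on a cart in front of the work surface, level with it; the furniture and walls round the work are solid. World frame = base frame: x ahead of the robot, y to its left, z up, the work surface at z = 0. Lengths are in m, angles in degrees, forces in N, time in s.
With the tool pointing down it reaches from about 0.4 to 0.825 m from the base axis. Payload 7 kg.
Tool frame: the origin (TCP) lies midway between the tips of the shut fingers; the grasp point (between the pads) lies 19 mm behind it; z points along the fingers, y is the line along which they close (so a half turn about z gives the same grasp; the last joint's range is limited). The gripper opens to 88 mm and grips with 3 to 60 N. Pads are 19 mm wide; open, the fingers measure 130 mm over their backs; the gripper's body (78 mm by 193 mm) begins 47 mm behind the grasp point.
Start: joints at [-53.795, 20.546, 0.682, 0, -70.136, -16.507], TCP at [0.227, -0.635, 0.227] pointing down, gripper open.
Joint ranges: [-176.03, 176.03], [-82.01, 121.73], [-58.28, 71.71], [-173.87, 95.51], [-174.79, -0.11], [-173.66, 173.66]. Speed limits (degrees/s): [136.94, 136.94, 172.46, 180, 180, 180].

## Interface

Orientations are given as a 3x3 rotation matrix whose columns are the frame's x, y, z axes.
In Python, from rig import robot gives the robot as it stands. Calls block until the motion is done:
- robot.goto(position, orientation): joint-space move of the TCP to a pose.
- robot.servo_line(position, ori=None, speed=0.15): straight line of the TCP; ori=None keeps the orientation; speed is the mean speed in m/s.
- robot.movej(angles): joint-space move.
- robot.move_gripper(opening): opening from 0.0 (shut) to 1.0 (fully open); the grip force is fixed at half the most; returns when the fingers have stopped.
- robot.dwell(seconds).
- robot.ik(position, orientation): joint angles nearest the present ones, or None.
- robot.grab_frame(name): name is "side" or "top" or "wrist"; returns (picture, depth): 420x560x3 uint8, red, green, blue; 420x560 float32, m along the optical axis (not along the pixel's ray), 0 where there is no reading.
- robot.camera_info(name): a dict with "vfov" (degrees; the focal length in pixels is half the picture's height over the tangent of half this angle, whatever the lens; pixels are square), "cx", "cy" (the principal point, pixels), "view" (4x4, takes a point from world to camera coordinates); the wrist camera has in their place "T_tool_cam" (4x4, takes a point from camera to tool coordinates, whose origin is the TCP and whose axes are the flange's). Camera axes: x right, y down, z forward; pixel columns grow to the right and rows downward; lengths in m; the calibration is good to about 2 mm. A picture is of the moment at which its call begins: read the wrist's pose just before it. camera_info takes no time and is no camera call.
A pose or a line that the arm cannot do raises robot.Unreachable and nothing moves.
- robot.job_done(): hands the job in; it is judged then, once.
Readings, each from a call of its own:
- robot.read_t(): time.
- robot.read_qpos(): joint angles.
- robot.read_qvel(): joint speeds.
- robot.read_effort(): joint torques, N m.
- robot.read_position(): TCP position.
- robot.read_tcp_rot(): TCP orientation.
- robot.read_force(): force on the tool from outside, world axes, zero at the start.
- robot.read_ft_torque(): the same for the moment, N m.
- robot.read_grip_width(): opening from 0.0 (shut) to 1.0 (fully open).
- robot.read_finger_force(): force on a finger pad.
Only numpy, scipy, OpenCV 4.12 (cv2) and the standard library are available. Lean on these libraries where they do the work, as an engineer would, in place of code of your own. Each camera call takes 0.05 s, during which the arm holds its last target. There are 200 camera calls.

## Working session

There is one attempt and no reset: what is moved stays moved. The work goes in short steps, each a Python script; the robot and the scene stay as the last script left them, time stands still between calls to the robot, and variables do not carry over. Pictures are saved under pics/ and viewed, at most 10 in all, crops included, and the job is handed in when it is done.

```bash
mkdir -p pics; ls
python3 - <<'E'
from rig import robot
import cv2, numpy as np
for n in ("top","side"):
    p,d=robot.grab_frame(n); cv2.imwrite(f"pics/{n}.png",cv2.cvtColor(p,cv2.COLOR_RGB2BGR)); np.save(f"pics/{n}.npy",d)
    print(n,robot.camera_info(n))
print(robot.camera_info("wrist"),robot.read_t())
E
```

```text
pics
top {'vfov': 48.72002920009993, 'cx': 281.3710268381846, 'cy': 206.45922915991432, 'view': array([[-0.01824188, -0.9998327 , -0.00134247, -0.00798639],
       [-0.99111355,  0.01825971, -0.1317593 ,  0.54353876],
       [ 0.13176177, -0.001073  , -0.99128083,  0.90814433],
       [ 0.        ,  0.        ,  0.        ,  1.        ]])}
side {'vfov': 53.73046819863433, 'cx': 281.6903749438063, 'cy': 203.88866439665892, 'view': array([[ 0.99387475, -0.10902246,  0.01808535, -0.50973517],
       [-0.04932313, -0.58404605, -0.81022062,  0.07909683],
       [ 0.09889492,  0.80436579, -0.58584595,  0.89276191],
       [ 0.        ,  0.        ,  0.        ,  1.        ]])}
{'vfov': 66.36221424402235, 'cx': 275.06118029531314, 'cy': 199.88156348815843, 'T_tool_cam': array([[ 1.23634282e-04, -9.61699068e-01, -2.74107437e-01,
         7.47289110e-02],
       [ 9.99999969e-01,  1.77666028e-04, -1.72293668e-04,
         6.80882514e-04],
       [ 2.14394240e-04, -2.74107408e-01,  9.61699061e-01,
        -1.59213179e-01],
       [ 0.00000000e+00,  0.00000000e+00,  0.00000000e+00,
         1.00000000e+00]])} 0.1
```

View pics/top.png

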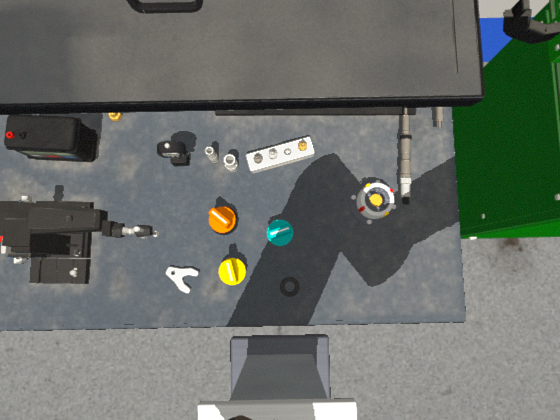

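View pics/side.png

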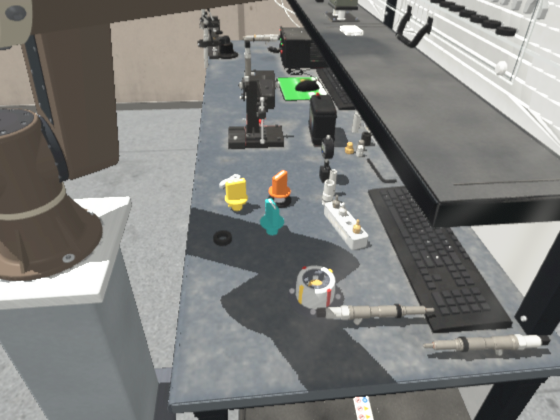

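Candidates in the top view are orange (222,219), turquoise (280,233), yellow (232,271), plus a small brass or orange bit at (115,115). I choose orange (222,219) and take the socket to be at (376,200). Next is a close crop of both.

```bash
cat > h.py <<'E'
import numpy as np, cv2
from rig import robot
def K(ci): return 210/np.tan(np.radians(ci["vfov"]/2)),ci["cx"],ci["cy"]
def ray(n,u,v,z,T=None):
    "pixel -> world point at height z; T = world<-cam"
    ci=robot.camera_info(n); f,cx,cy=K(ci)
    if T is None: T=np.linalg.inv(ci["view"])
    r=T[:3,:3]@np.array([(u-cx)/f,(v-cy)/f,1]); o=T[:3,3]
    return o+r*(z-o[2])/r[2]
def proj(n,P,T=None):
    ci=robot.camera_info(n); f,cx,cy=K(ci)
    V=ci["view"] if T is None else np.linalg.inv(T)
    c=V[:3,:3]@np.asarray(P)+V[:3,3]; return np.array([f*c[0]/c[2]+cx,f*c[1]/c[2]+cy])
def wristT():
    T=np.eye(4);T[:3,:3]=robot.read_tcp_rot();T[:3,3]=robot.read_position()
    return T@robot.camera_info("wrist")["T_tool_cam"]
def down(a):
    "tool pointing down, closing axis y at world angle a (rad)"
    y=np.array([np.cos(a),np.sin(a),0]);z=np.array([0,0,-1.]);return np.column_stack([np.cross(y,z),y,z])
E
python3 - <<'E'
from h import *
p=cv2.imread("pics/top.png")
c=lambda u,v:cv2.resize(p[v-25:v+25,u-25:u+25],(400,400),interpolation=cv2.INTER_CUBIC)
cv2.imwrite("pics/crop1.png",np.hstack([c(222,219),c(376,200)]))
for u,v,z in[(222,216,.078),(376,200,.05),(280,231,.078),(232,270,.078),(405,190,.03),(172,150,.1),(230,163,.06),(290,287,0),(280,160,.06),(280,105,.3)]: print(u,v,ray("top",u,v,z).round(3))
print(robot.read_tcp_rot())
E
```

```text
222 216 [0.521 0.098 0.078]
376 200 [ 0.551 -0.208  0.05 ]
280 231 [ 0.49  -0.014  0.078]
232 270 [0.417 0.079 0.078]
405 190 [ 0.574 -0.273  0.03 ]
172 150 [0.648 0.191 0.1  ]
230 163 [0.63  0.084 0.06 ]
290 287 [ 0.38  -0.033  0.   ]
280 160 [ 0.634 -0.017  0.06 ]
280 105 [ 0.662 -0.018  0.3  ]
[[-9.41525628e-01 -3.36940807e-01 -6.20461541e-04]
 [-3.36941359e-01  9.41524606e-01  1.39211597e-03]
 [ 1.15119129e-04  1.51977202e-03 -9.99998839e-01]]
```

View pics/crop1.png

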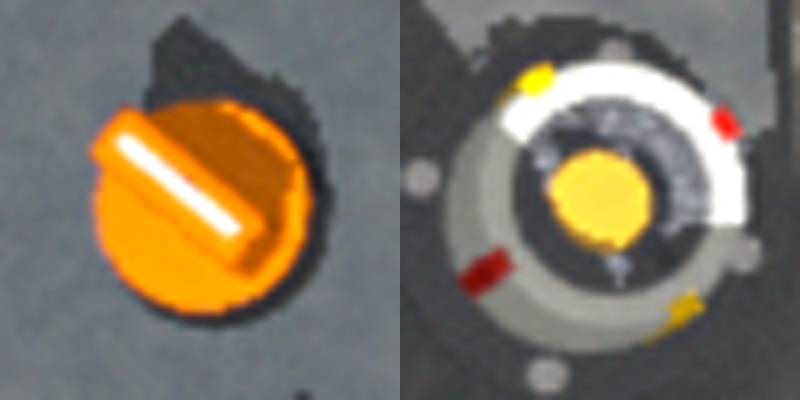

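The crop shows the orange flange with a white line from about (207,209.5) to (221,221) in top-image pixels, so the choice holds. The socket has yellow marks at upper-left and lower-right and red marks on the other axis. Next I check the wrist ranges and take close wrist views.

Run:
```python
from h import *
d=np.load("pics/top.npy"); print("shelf depth",d[90,280],d[105,376])
P=[.521,.098];S=[.551,-.208]
for nm,xy,a,z in [("view plug",P,142,.2),("pick",P,142,.036),("ins",S,123,.09),("end",S,41,.06),("end",S,33,.06),("pick-",P,-38,.036),("ins-",S,-57,.09),("end-",S,-139,.06)]:
    q=robot.ik([*xy,z],down(np.radians(a))); print(nm,None if q is None else np.round(q,1))
```

```text
shelf depth 0.7077232 0.72585946
view plug [ 31.9   8.  -19.8   0.  -62.2 -69.9]
pick [ 31.9  18.9 -30.9   0.  -40.2 -69.9]
ins [ -1.7  19.6 -20.4   0.  -50.1 -55.3]
end [  -1.7   21.6  -22.1    0.   -46.3 -137.3]
end [  -1.7   21.6  -22.1    0.   -46.3 -145.3]
pick- [ 31.9  18.9 -30.9   0.  -40.2 110.1]
ins- [ -1.7  19.6 -20.4   0.  -50.1 124.7]
end- [ -1.7  21.6 -22.1   0.  -46.3  42.7]
```

Run:
```python
from h import *
a=np.radians(142)
robot.servo_line([.227,-.635,.3],speed=.2) if robot.ik([.227,-.635,.3],robot.read_tcp_rot()) is not None else None
def shot(n):
    T=wristT(); p,d=robot.grab_frame("wrist"); cv2.imwrite(f"pics/{n}.png",p[:,:,::-1]); np.savez(f"pics/{n}.npz",T=T,d=d)
robot.goto([.551,-.208,.22],down(np.radians(123))); shot("ws")
robot.goto([.521,.098,.22],down(a)); shot("wp")
print(robot.read_t(),robot.read_force(),robot.read_qpos())
```

```text
3.85 [-0.37965217 -0.46022796  0.16098659] [ 3.17555020e+01  7.16587790e+00 -1.80799569e+01  7.80545324e-03
 -6.47671238e+01 -6.98451097e+01]
```

View pics/ws.png

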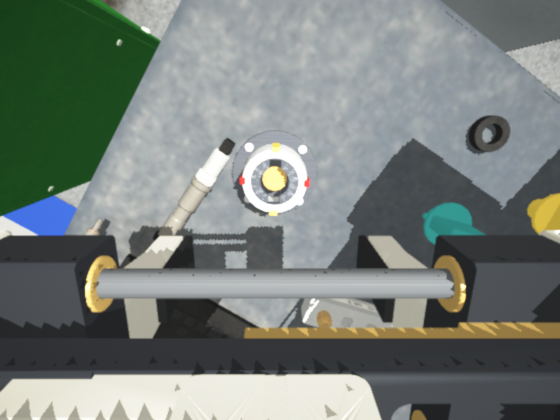

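View pics/wp.png

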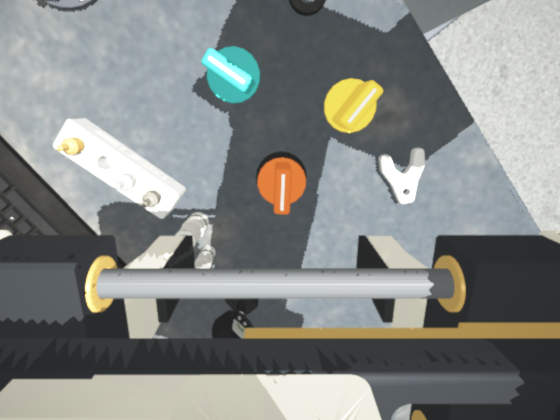

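The wrist views show the socket centred at (275,178) with its yellow marks roughly vertical. The orange plug is at (282,181) with its white line at about (283,192). I enlarge both.

Run:
```python
from h import *
c=lambda n,u,v:cv2.resize(cv2.imread(f"pics/{n}.png")[v-40:v+40,u-40:u+40],(400,400),interpolation=cv2.INTER_CUBIC)
cv2.imwrite("pics/crop2.png",np.hstack([c("ws",275,178),c("wp",282,185)]))
```

```text
(no output)
```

View pics/crop2.png

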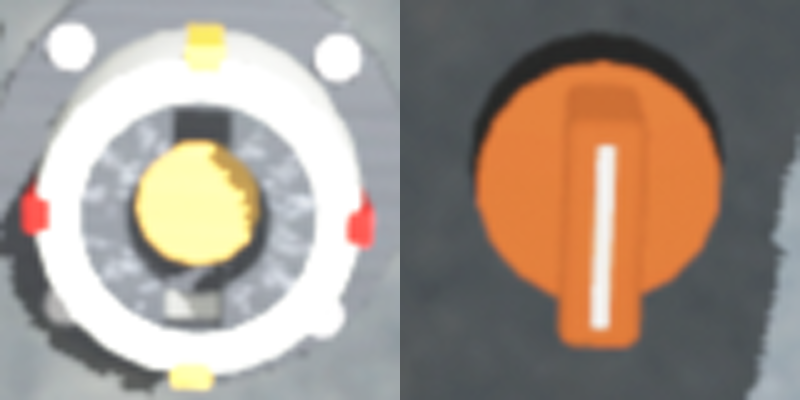

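Run:
```python
from h import *
Ts=np.load("pics/ws.npz")["T"];Tp=np.load("pics/wp.npz")["T"]
s=lambda x,y,z:ray("wrist",235+(x+.5)/5-.5,138+(y+.5)/5-.5,z,Ts)
p=lambda x,y,z:ray("wrist",242+(x+.5)/5-.5,145+(y+.5)/5-.5,z,Tp)
ang=lambda a,b:np.degrees(np.arctan2(*(a-b)[1::-1]))
print("sock centre rim,inner,slots",s(200,213,.05),s(197.5,215,.05),s(197.5,216,.05))
print("rim diam",np.linalg.norm(s(37,213,.05)-s(362,213,.05)),"inner",np.linalg.norm(s(80,213,.05)-s(315,213,.05)),"slot len",np.linalg.norm(s(202,107,.05)-s(193,325,.05)))
print("slot ang",ang(s(202,107,.05),s(193,325,.05)),"marks",ang(s(205,45,.05),s(190,378,.05)),"red",ang(s(362,228,.05),s(33,212,.05))+90)
print("plug flange",p(198.5,183,.033),"line",p(202.5,237.5,.078), "ang",ang(p(206,147,.078),p(199,328,.078)),"flange diam",np.linalg.norm(p(75,183,.033)-p(322,183,.033)))
print("top cam: line mid",ray("top",222-25+(178+.5)/8-.5,219-25+(185+.5)/8-.5,.078),"sock",ray("top",376-25+(612+.5)/8-.5,200-25+(192)/8-.5,.05))
```

```text
sock centre rim,inner,slots [ 0.54892382 -0.20970193  0.05      ] [ 0.5495687  -0.20990883  0.05      ] [ 0.54974871 -0.20979237  0.05      ]
rim diam 0.06812246420763966 inner 0.049257813459879014 slot len 0.04680455076955236
slot ang -149.40894083722816 marks -149.621253023921 red 210.10438481569918
plug flange [0.51686998 0.10442698 0.033     ] line [0.51739212 0.10499091 0.078     ] ang -129.8466178181678 flange diam 0.05447935225619896
top cam: line mid [0.51994548 0.10373017 0.078     ] sock [ 0.55217002 -0.31083757  0.05      ]
```

Run:
```python
from h import *
R=down(np.radians(140.15)); x,y=.5172,.1047
robot.goto([x,y,.12],R)
robot.servo_line([x,y,.037],speed=.08); print(robot.read_position(),robot.read_force())
robot.move_gripper(0.0); print(robot.read_grip_width()*88,robot.read_finger_force(),robot.read_force())
robot.servo_line([x,y,.08],speed=.06); robot.servo_line([x,y,.22],speed=.2)
robot.goto([.5497,-.2098,.22],down(np.radians(120.4))); robot.dwell(.3)
print(robot.read_t(),robot.read_grip_width()*88,robot.read_finger_force(),robot.read_force(),robot.read_position(),robot.read_tcp_rot())
T=wristT(); p,d=robot.grab_frame("wrist"); cv2.imwrite("pics/held.png",p[:,:,::-1]); np.savez("pics/held.npz",T=T)
q,_=robot.grab_frame("side"); cv2.imwrite("pics/held_side.png",q[:,:,::-1])
a=cv2.resize(p[120:320,180:380,::-1],(400,400)); u,v=map(int,proj("side",[.55,-.21,.2])); print(u,v)
u0,v0=max(u-60,0),max(v-40,0); b=cv2.resize(q[v0:v0+120,u0:u0+120,::-1],(400,400)); print(u0,v0)
cv2.imwrite("pics/crop3.png",np.hstack([a,b]))
```

```text
[0.51758544 0.10490211 0.03748198] [0.09179941 0.42390087 0.64258512]
16.215912539707872 29.999883770942688 [-0.2347161   0.48894867 -0.91430315]
9.8583 16.400707954543613 29.999568164348602 [-0.87902281  0.14854263 -2.99545506] [ 0.55000035 -0.20891699  0.22018693] [[-8.61749051e-01 -5.07334634e-01  3.75672521e-04]
 [-5.07334662e-01  8.61749117e-01  2.36735916e-05]
 [-3.35745896e-04 -1.70190996e-04 -9.99999929e-01]]
321 211
261 171
```

View pics/crop3.png

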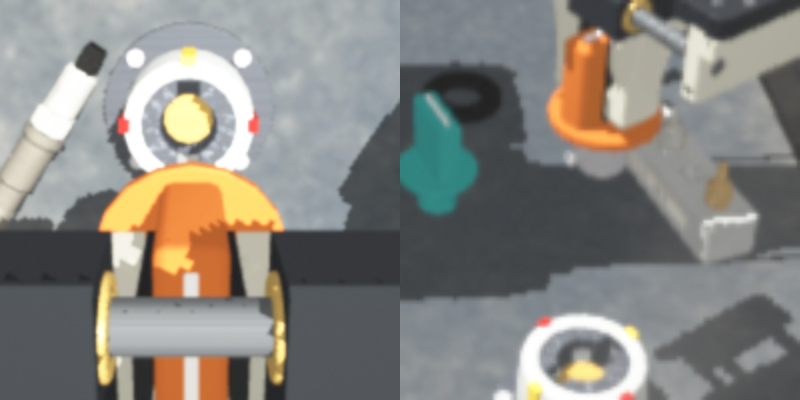

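The plug is held straight, with flange side edges at crop x 98 and 286 and its top edge at y 165. I compare this with the projection for a plug centred on the tool axis.

Run:
```python
from h import *
T=np.load("pics/held.npz")["T"]; W=T@np.linalg.inv(robot.camera_info("wrist")["T_tool_cam"])
p=cv2.imread("pics/held.png"); hsv=cv2.cvtColor(p,cv2.COLOR_BGR2HSV)
m=(abs(hsv[...,0].astype(int)-14)<8)&(hsv[...,1]>110)&(hsv[...,2]>120)
for r in range(200,234,4): c=np.where(m[r,200:340])[0]+200; print(r,c.min() if len(c) else None,c.max() if len(c) else None)
for dx in(-.004,-.002,0,.002,.004):
  for zz in(.033,.028):
    t=np.linspace(0,2*np.pi,721)
    Q=np.array([proj("wrist",(W@[dx+.027*np.cos(a),.027*np.sin(a),.037-zz,1])[:3],T) for a in t])
    print(dx,zz,"top %.1f"%Q[:,1].min(),[(r,Q[abs(Q[:,1]-r)<.5][:,0].min().round(1),Q[abs(Q[:,1]-r)<.5][:,0].max().round(1)) for r in (212,228)])
```

```text
200 None None
204 259 292
208 249 301
212 243 307
216 240 311
220 236 314
224 233 317
228 231 319
232 230 320
-0.004 0.033 top 209.0 [(212, np.float64(255.1), np.float64(292.1)), (228, np.float64(233.6), np.float64(313.7))]
-0.004 0.028 top 206.3 [(212, np.float64(249.5), np.float64(297.8)), (228, np.float64(232.5), np.float64(314.9))]
-0.002 0.033 top 205.5 [(212, np.float64(247.6), np.float64(299.6)), (228, np.float64(231.2), np.float64(316.1))]
-0.002 0.028 top 202.8 [(212, np.float64(244.1), np.float64(303.2)), (228, np.float64(230.4), np.float64(316.9))]Traceback (most recent call last):
  File "<stdin>", line 9, in <module>
  File "h.py", line 11, in proj
    ci=robot.camera_info(n); f,cx,cy=K(ci)
ValueError: time passes only in moves, steps and waits
```

The camera puts the plug axis about −1.5 mm in tool x and +0.7 mm in tool y. I correct for that and descend while watching the force.

```bash
cat >> h.py <<'E'
def to(x,y,z,R,speed=.03,fix=np.zeros(2)):
    robot.servo_line([x+fix[0],y+fix[1],z],R,speed)
E
python3 - <<'E'
from h import *
R=down(np.radians(120.4)); xy=np.array([.5488,-.2112])
robot.servo_line([*xy,.1],R,speed=.1); robot.dwell(.3)
p=robot.read_position(); fix=xy-p[:2]; print("err",fix,robot.read_tcp_rot()[:,1])
robot.servo_line([*(xy+fix),.092],R,speed=.03); robot.dwell(.2); p=robot.read_position(); f0=robot.read_force(); print(p,f0)
z=.092
while z>.0745:
    z-=.002; robot.servo_line([*(xy+fix),z],R,speed=.03); f=robot.read_force()-f0
    print(round(z,4),robot.read_position().round(4),f.round(1))
    if np.linalg.norm(f)>6: break
print(robot.read_t(),fix)
q,_=robot.grab_frame("side"); cv2.imwrite("pics/in_side.png",cv2.resize(q[230:330,260:380,::-1],(720,600),interpolation=cv2.INTER_CUBIC))
E
```

```text
err [-1.52082411e-04  8.98030636e-06] [-5.06028404e-01  8.62516758e-01 -3.11742105e-04]
[ 0.54876072 -0.2111994   0.09207715] [-0.52753664 -0.79851019 -2.70182949]
0.09 [ 0.5485 -0.2112  0.0899] [0.6 1.1 0.5]
0.088 [ 0.5485 -0.2112  0.0878] [ 0.4  1.3 -0.1]
0.086 [ 0.5485 -0.2112  0.0858] [-0.2  0.5 -0.4]
0.084 [ 0.5485 -0.2112  0.0838] [ 0.6  0.1 -0. ]
0.082 [ 0.5487 -0.2112  0.0819] [ 0.5  0.1 -0.3]
0.08 [ 0.5487 -0.2112  0.0799] [ 1.1  0.8 -0.8]
0.078 [ 0.5487 -0.2112  0.0779] [ 2.3  0.1 -0.1]
0.076 [ 0.5487 -0.2112  0.0759] [ 1.8  1.4 -0.4]
0.074 [ 0.5487 -0.2112  0.0739] [ 2.   0.8 -0.1]
14.475 [-1.52082411e-04  8.98030636e-06]
```

View pics/in_side.png

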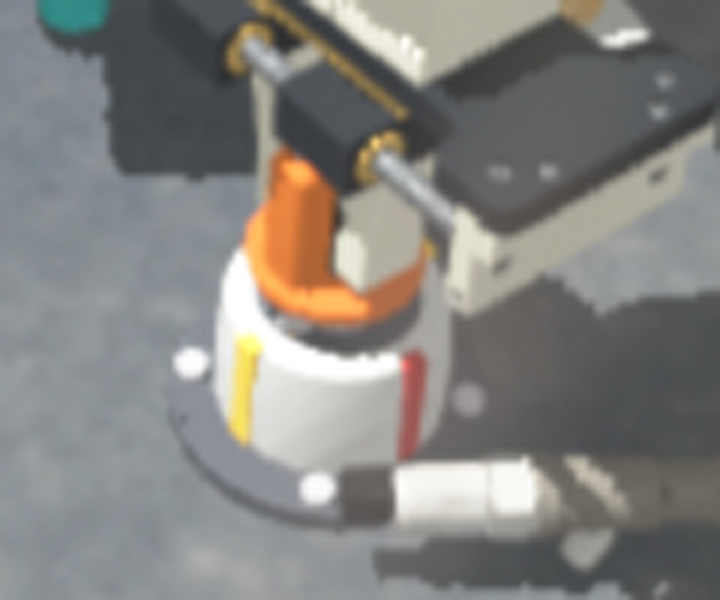

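The flange sits about 15 mm above the mouth and the lugs have gone into the slots. I continue down against the spring.

Run:
```python
from h import *
R=down(np.radians(120.4)); xy=np.array([.5489,-.2112])
f0=np.array([-.5,-.8,-2.7]); z=.074
while z>.0555:
    z-=.002 if z>.064 else .001; robot.servo_line([*xy,z],R,speed=.03); f=robot.read_force()-f0
    print(round(z,4),robot.read_position().round(4),f.round(1))
    if f[2]>22 or np.linalg.norm(f[:2])>12: break
print(robot.read_t(),robot.read_ft_torque(),z)
```

```text
0.072 [ 0.5488 -0.2112  0.0718] [ 2.   0.4 -0.8]
0.07 [ 0.549  -0.2113  0.0704] [0.2 1.5 5.1]
0.068 [ 0.549  -0.2113  0.0682] [-0.5  1.6  6.5]
0.066 [ 0.549  -0.2113  0.0661] [-1.8  1.2  6.5]
0.064 [ 0.549  -0.2113  0.0642] [-1.1  0.8  8.1]
0.063 [ 0.549  -0.2112  0.0633] [-0.9  1.1  9. ]
0.062 [ 0.549  -0.2113  0.0623] [-0.4  1.   8.7]
0.061 [ 0.549  -0.2113  0.0614] [-0.2  0.9  9.6]
0.06 [ 0.549  -0.2113  0.0604] [-1.5  1.6  9.7]
0.059 [ 0.5491 -0.2113  0.0595] [-1.8  1.3 10.7]
0.058 [ 0.5491 -0.2113  0.0586] [-2.1  2.  10.9]
0.057 [ 0.5491 -0.2113  0.0584] [-4.9  3.4 17.6]
0.056 [ 0.5491 -0.2113  0.0584] [-5.9  5.8 25.8]
17.775 [ 1.7911292   2.91408284 -0.02364225] 0.05599999999999998
```

The plug is home, with contact at TCP z of about 0.0584. Now I turn it clockwise in steps, with slight down pressure and lateral compliance.

Run:
```python
from h import *
xy=np.array([.5490,-.2112]); f0=np.array([-.5,-.8,-2.7]); z=.057; a=120.4
robot.servo_line([*xy,z],down(np.radians(a)),speed=.02)
while a>38:
    a-=4; robot.goto([*xy,z],down(np.radians(a))); f=robot.read_force()-f0; m=robot.read_ft_torque()
    R=robot.read_tcp_rot(); act=np.degrees(np.arctan2(R[1,1],R[0,1]))
    print(round(a,1),act.round(1),robot.read_position().round(4),f.round(1),m.round(2),robot.read_t())
    xy+=np.clip(f[:2]*4e-5,-.0004,.0004)
    if abs(m[2])>.8 or act-a>3 or np.linalg.norm(f)>45: break
    if f[2]<12: z-=.0005
    if f[2]>30: z+=.0005
print(xy,z,a,robot.read_t(),robot.read_finger_force(),robot.read_grip_width()*88)
```

```text
116.4 116.4 [ 0.5494 -0.2114  0.0584] [-3.9  2.5 17.9] [ 0.84  1.52 -0.11] 18.275
112.4 112.4 [ 0.5494 -0.2114  0.0583] [-2.7  1.6 15.9] [ 0.49  1.21 -0.13] 18.525
108.4 108.4 [ 0.5495 -0.2114  0.0584] [-1.5  1.5 15.1] [ 0.29  1.05 -0.12] 18.775
104.4 104.4 [ 0.5496 -0.2114  0.0584] [-1.8  0.8 13.7] [ 0.06  0.95 -0.15] 19.025
100.4 100.4 [ 0.5496 -0.2114  0.0584] [-1.4  0.7 14.1] [-0.04  0.78 -0.15] 19.275
96.4 96.4 [ 0.5497 -0.2114  0.0584] [-0.2  1.1 14. ] [-0.11  0.62 -0.11] 19.525
92.4 92.4 [ 0.5497 -0.2114  0.0584] [-1.6  0.3 13.8] [-0.15  0.55 -0.14] 19.775
88.4 88.4 [ 0.5497 -0.2114  0.0584] [-0.4 -0.  13.5] [-0.25  0.52 -0.12] 20.025
84.4 84.4 [ 0.5497 -0.2114  0.0584] [-1.   0.3 14.5] [-0.29  0.48 -0.12] 20.275
80.4 80.4 [ 0.5498 -0.2113  0.0584] [-0.9  1.1 13. ] [-0.15  0.42 -0.1 ] 20.525
76.4 76.4 [ 0.5498 -0.2113  0.0584] [ 0.1  0.  12.9] [-0.17  0.31 -0.09] 20.775
72.4 72.4 [ 0.5499 -0.2113  0.0584] [-0.3 -0.6 12.8] [-0.1   0.32 -0.07] 21.025
68.4 68.4 [ 0.5499 -0.2113  0.0584] [ 0.2  0.5 13.9] [-0.16  0.2  -0.05] 21.275
64.4 64.4 [ 0.5499 -0.2113  0.0584] [ 0.5  0.2 13.1] [-0.13  0.23 -0.06] 21.525
60.4 60.4 [ 0.55   -0.2113  0.0584] [ 0.5  1.1 13.6] [-0.16  0.18 -0.14] 21.775
56.4 56.4 [ 0.5501 -0.2111  0.0584] [ 1.3 -0.2 12.2] [-0.06  0.1  -0.05] 22.025
52.4 52.4 [ 0.5501 -0.2112  0.0584] [ 0.1  0.2 12.4] [-0.06  0.06 -0.07] 22.275
48.4 48.4 [ 0.5502 -0.2111  0.0584] [ 0.7  1.1 12.4] [-0.01  0.04 -0.12] 22.525
44.4 44.4 [ 0.5502 -0.2111  0.0584] [-0.3  0.4 12.1] [-0.1   0.05 -0.1 ] 22.775
40.4 40.4 [ 0.551  -0.2107  0.0585] [ 3.4  2.8 11.1] [ 0.66 -0.81  0.08] 23.025
36.4 36.5 [ 0.5518 -0.2104  0.0585] [ 3.1  4.8 13.6] [ 1.36 -0.85  0.42] 23.275
[ 0.54875071 -0.21039272] 0.0565 36.400000000000006 23.275 30.051182806491852 16.11369092300703
```

It reached the stop at about 40°. I ease back to 44°, recentre, press slightly and check.

Run:
```python
from h import *
f0=np.array([-.5,-.8,-2.7]); R=down(np.radians(43)); xy=np.array([.5499,-.2112])
robot.goto([*xy,.0562],R); robot.dwell(.3)
print(robot.read_position().round(4),(robot.read_force()-f0).round(1),robot.read_ft_torque().round(2),robot.read_finger_force(),robot.read_tcp_rot().round(3),robot.read_t())
p,_=robot.grab_frame("wrist"); q,_=robot.grab_frame("side")
cv2.imwrite("pics/end.png",np.hstack([cv2.resize(p[120:320,180:380,::-1],(400,400)),cv2.resize(q[230:330,260:360,::-1],(400,400),interpolation=cv2.INTER_CUBIC)]))
```

```text
[ 0.5521 -0.211   0.0584] [ 0.4  6.1 18.8] [1.82 0.55 0.13] 30.00401258468628 [[-0.683  0.73   0.004]
 [ 0.73   0.683 -0.001]
 [-0.003  0.003 -1.   ]] 23.825
```

View pics/end.png

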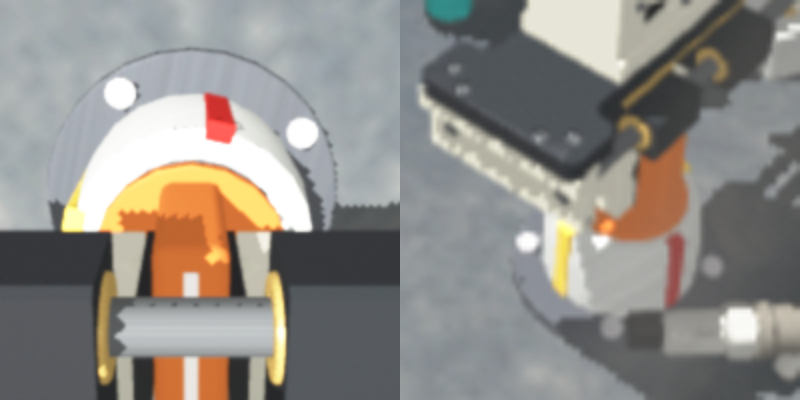

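The end picture shows the flange seated on the rim and the wing and white line (192,290) aligned with the fingers. The lugs point near the red mark at (220,115). I confirm it is at rest, then hand in.

Run:
```python
from h import *
a=robot.read_position(); robot.dwell(.5); b=robot.read_position(); print(a.round(4),b.round(4),robot.read_force().round(1),robot.read_finger_force(),robot.read_t())
if np.linalg.norm(a-b)<.001 and b[2]<.0592: print(robot.job_done())
```

```text
[ 0.5521 -0.211   0.0584] [ 0.5522 -0.211   0.0584] [-1.1  3.9 16.7] 30.00398486852646 24.425
the job is handed in; nothing more can be done
None
```

I handed the job in at about 24 s, with the orange plug in the socket, pressed home, turned clockwise to about 13° from the socket's y axis and still gripped at 30 N; no verdict came back.

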